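# Open the disc drawer and hold its sprung divider back

### The arm

A 6-joint arm with a two-finger parallel gripper is mounted at the origin on the work surface. World frame = base frame: x ahead of the robot, y to its left, z up, the work surface at z = 0. Lengths are in mm, angles in degrees, forces in N, time in s.
With the tool pointing down it reaches from about 300 to 850 mm from the base axis. Payload 4.2 kg.
Tool frame: the origin (TCP) lies midway between the tips of the shut fingers; the grasp point (between the pads) lies 19 mm behind it; z points along the fingers, y is the line along which they close (so a half turn about z gives the same grasp; the last joint's range is limited). The gripper opens to 91 mm and grips with 3 to 60 N. Pads are 32 mm wide; open, the fingers measure 118 mm over their backs; the gripper's body (76 mm by 178 mm) begins 60 mm behind the grasp point.
Start: joints at [73.74, 18.312, 89.639, -0, 72.044, -1.146], TCP at [149.933, 555.124, 213.976] pointing down, gripper open.
Joint ranges: [-177.97, 177.97], [-48.28, 115.42], [12.27, 149.76], [-77.06, 257.06], [2.81, 150.46], [-146.56, 146.56]. Speed limits (degrees/s): [147.25, 147.25, 180, 180, 180, 180].

### API

Orientations are given as [roll, pitch, yaw] about the fixed x, y, z axes, in that order (R = Rz(yaw) Ry(pitch) Rx(roll)).
In Python, from workcell import env gives the robot as it stands.
- The arm moves only by the shell command python3 drive.py [OPENING] [FORCE], which reads ROWS from standard input. ROWS is a JSON object with one list for each field, all of the same length, 1 to 8, a row being the entries at one place: dx, dy, dz (the shift in shares of the most that a row can go, 1 being 50 mm), wx, wy, wz (a rotation vector in a scale on which 1.0 is 90 degrees); each row shifts and turns the commanded pose from where the row before left it, along the tool's axes as they then stand; what a row does not reach is not made up. A row lasts 1/10 s, in which the tool goes at most 50 mm and 8.59 degrees, less where a joint would pass 70% of its speed; a pose out of reach is approached as far as the arm can. OPENING is the finger opening in mm, set as the command begins (- or left out keeps the last). The fingers move at their own pace and stop on an object; FORCE is the grip in N (left out, the last holds). Time passes only in rows, so rows that do not move let the fingers close. It prints the time, the measured TCP pose, the force, the opening and the grip force at its end. Input that does not fit is refused with a message, and nothing moves.
- env.state(): the state, without advancing time (a new reading comes with each control period).
- env.grab_frame(name): name is "scene" or "top" or "wrist"; returns the picture (480x640x3 uint8, blue, green, red); there is no depth.
- env.camera_model(name): a dict with "fx", "fy", "cx", "cy" (pixels), "T" (4x4, takes a point from camera to world coordinates). Camera axes: x right, y up, looking along -z (the intrinsics and any distortion apply to the point x, -y, -z); pixel columns grow to the right and rows downward; lengths in mm; the calibration is good to about 2 mm. A picture is of the moment at which its call begins: read the wrist's pose just before it. camera_model takes no time and is no camera call; for the wrist camera it gives the pose at the moment of the call.
- env.job_done(): hands the job in; it is judged then, once.
The state is a dict: "time_s": time; "qpos": joint angles; "qvel": joint speeds; "effort": joint torques, N m; "ee_pos": TCP position; "ee_rot": TCP orientation; "force": force on the tool from outside, world axes, zero at the start; "torque": the same for the moment, N m; "gripper_width": finger opening in mm; "gripper_force": force on a finger pad.
Only numpy, scipy, OpenCV 4.12 (cv2) and the standard library are available. Lean on these libraries where they do the work, as an engineer would, in place of code of your own. Each camera call takes 0.05 s, during which the arm holds its last target. There are 200 camera calls.

### The job

Pull the wooden disc drawer fully open by its bar handle. Then, by the red tab, move the sprung metal divider towards the drawer front until its black pointers stand on the green marks (40 mm of travel), and keep it there so that a colleague can file discs in the gap. Finish while still holding the tab: do not let go, and leave the other things on the table where they are.

Things in the scene. Friction and masses are not known exactly. Their poses are not given: they have to be found in the camera images.
- cabinet: Fixed wooden one-drawer cabinet on the table, 340 deep (its x) x 200 wide (its y) x 205 high. Origin: centre of its underside. Its front faces its own -x, which points roughly to the robot's right (world -y); position and yaw vary. The drawer slides out along the cabinet's own -x.
- drawer (a joint): How far the drawer is out, m: 0 shut, 0.20 fully open (end stop). May start up to 0.03 ajar. Sliding friction about 2 N, no spring, stays where it is left.
- handle (a point): Middle of the drawer's horizontal steel bar handle, 175 above the table; the bar is about 10 thick and 120 long along the cabinet's y, its centre 35 in front of the drawer's front panel (gap about 30 for a finger). Moves with the drawer. Can be pinched from above.
- follower (a joint): Travel of the sprung metal divider inside the drawer, m: 0 at rest against the discs, grows as it is moved towards the drawer front (the cabinet's -x); wanted 0.040, stop at 0.060. Spring pushes it back towards the discs: about 5 N at 0, 10 N at 0.040. The push also presses the drawer open, not shut. At rest the divider's middle plane is 100 behind the front panel's inner face.
- tab: Red plastic finger tab, upright on the divider's top edge, at mid width: 12 thick along the cabinet's x, 30 wide along its y, 48 high, of which the upper 35 stands clear above the disc sleeves. Origin: centre of its underside, 138 above the table; axes as the cabinet's. With the drawer open it stands 100 in front of the cabinet's front edge and 100 behind the panel.
- tab_top (a point): Centre of the red tab's top face, 186 above the table.
- band (a point): Point midway between the two green marks (one on the top edge of each drawer side wall, 10 long). The divider is at the wanted travel when its black pointers, in its middle plane, lie over the marks; the tab is then straight above this point. Moves with the drawer.
- sleeves (a point): Middle of the top edge of the front-most disc sleeve, 149 above the table. The sleeves (125 wide) stand fixed in the drawer from here to its back, 16 behind the divider's middle plane at rest. Drawer: orange front panel 18 thick, 200 wide, top 200 above the table; side walls 150 apart inside, tops 118 above the table. Moves with the drawer.
- disc_case: Bystander: flat disc case 142 x 125 x 10 lying on the table. Origin: centre of underside.
- mug: Bystander: blue mug, 80 across, 92 high. Origin: centre of underside.
- card_box: Bystander: small cardboard box of cards, 85 x 130 x 92 high. Origin: centre of underside.

How it is judged:
By the outcome, as a careful person would: the job done as asked, in the order asked, and still so for the second after the job is handed in, while the arm keeps its last pose, push and grip.
It also fails if it takes over 48 s, if anything falls off the work surface, if the arm or the gripper's body presses on something with over 40 N, if the wrist force passes 120 N, or if a joint passes its speed limit or range.

## Working session

There is one attempt and no reset: what is moved stays moved. The work goes in short steps, Python scripts to look and compute and a shell command to move; the robot and the scene stay as the last step left them, time stands still between calls to the robot, and variables do not carry over. Pictures are saved under pics/ and viewed, at most 10 in all, crops included, and the job is handed in when it is done.

```bash
ls; mkdir -p pics
cat > h.py <<'E'
import numpy as np,cv2
from workcell import env
def ray(m,u,v):
    T=np.array(m["T"]);d=np.array([(u-m["cx"])/m["fx"],-(v-m["cy"])/m["fy"],-1.0])
    return T[:3,3],T[:3,:3]@d
def tri(obs):
    A=np.zeros((3,3));b=np.zeros(3)
    for m,u,v in obs:
        o,d=ray(m,u,v);d=d/np.linalg.norm(d);P=np.eye(3)-np.outer(d,d);A+=P;b+=P@o
    x=np.linalg.solve(A,b);return x
def atz(m,u,v,z):
    o,d=ray(m,u,v);return o+d*(z-o[2])/d[2]
def proj(m,p):
    T=np.array(m["T"]);c=T[:3,:3].T@(np.array(p)-T[:3,3]);return m["cx"]+m["fx"]*c[0]/-c[2],m["cy"]-m["fy"]*c[1]/-c[2]
E
python3 - <<'E'
from h import *
for n in("scene","top"):
    cv2.imwrite(f"pics/{n}0.png",env.grab_frame(n)); m=env.camera_model(n);print(n,{k:(np.round(v,3).tolist() if k=="T" else v) for k,v in m.items()})
print(env.state())
E
```

```text
drive.py
pics
workcell.py
scene {'fx': 502.83860182246946, 'fy': 502.83860182246946, 'cx': 327.54005069660917, 'cy': 240.7155861304612, 'T': [[0.338, -0.895, 0.29, 839.769], [0.941, 0.323, -0.101, -84.954], [-0.003, 0.307, 0.952, 1261.168], [0.0, 0.0, 0.0, 1.0]]}
top {'fx': 540.1646106740783, 'fy': 540.1646106740783, 'cx': 325.26426800670566, 'cy': 237.72867271332206, 'T': [[-0.012, 0.979, -0.201, 234.836], [-1.0, -0.011, 0.005, 44.453], [0.003, 0.201, 0.98, 1400.765], [0.0, 0.0, 0.0, 1.0]]}
{'time_s': 0.1, 'qpos': array([ 7.37404015e+01,  1.83490274e+01,  8.96963853e+01,  4.72674141e-04,
        7.20441027e+01, -1.14631504e+00]), 'qvel': array([-0.08924996, -0.14670912, -0.18807263, -0.09904979,  0.07793378,
       -0.01040931]), 'effort': array([-7.81253239e-04, -4.13337350e+01, -2.32510579e+01,  7.29012885e-02,
        4.21907392e-02, -5.77073160e-05]), 'ee_pos': array([149.80015632, 554.70308032, 213.21436847]), 'ee_rot': array([-1.79910512e+02, -2.24014479e-03,  1.64886569e+02]), 'force': array([-0.42785937,  0.03237119,  0.99207063]), 'torque': array([-0.03353991, -0.05450499, -0.05120233]), 'gripper_force': 0.0, 'gripper_width': 91.26111300542509}
```

View pics/scene0.png

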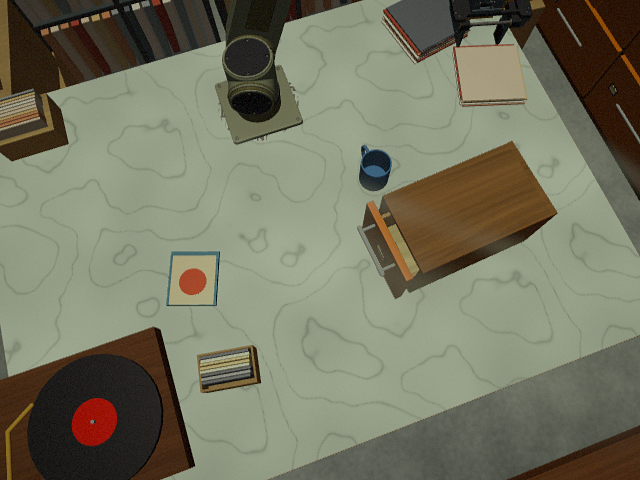

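View pics/top0.png

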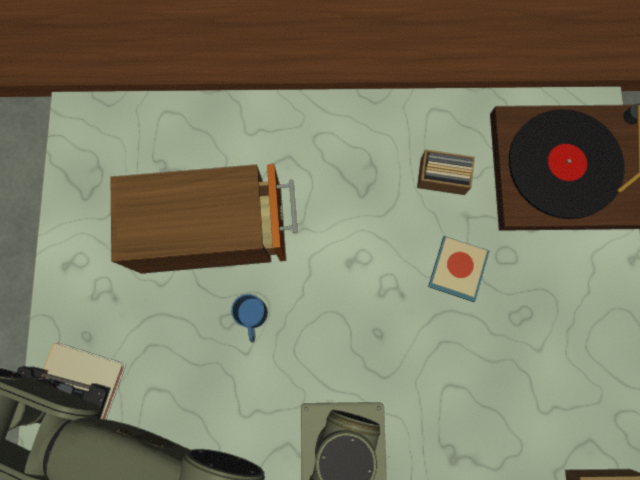

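The top view shows the cabinet with its handle bar at about (293,206). In the scene view the bar runs from about (361,229) to (383,272), and the drawer is slightly ajar. The mug is near (250,312) in the top view. I'll enlarge both.

Run:
```python
import cv2,numpy as np
a=cv2.imread("pics/scene0.png")[190:310,340:440];b=cv2.imread("pics/top0.png")[155:275,220:320]
f=lambda x:cv2.resize(x,None,fx=4,fy=4,interpolation=cv2.INTER_CUBIC)
cv2.imwrite("pics/crop1.png",np.hstack([f(a),f(b)]))
```

```text
(no output)
```

View pics/crop1.png

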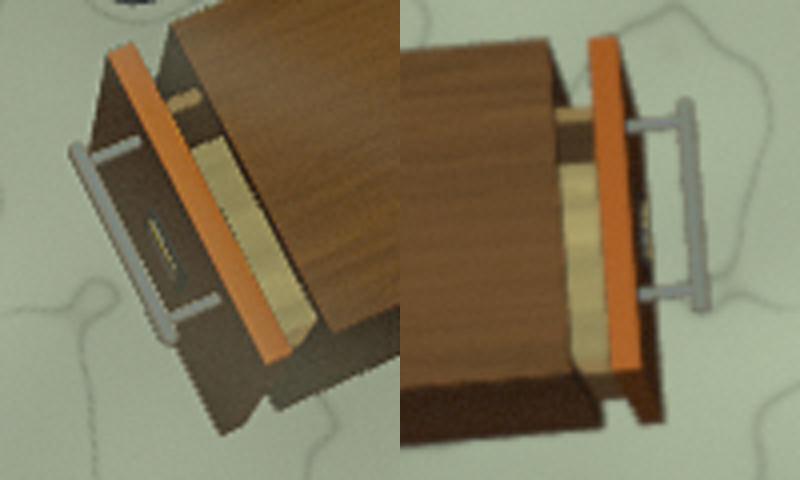

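The crop shows the bar ends at scene (359,227) and (382.5,274), and at top (295.5,231) and (291,180.5). The panel and roof corners are clear too.

Run:
```python
from h import *
s,t=env.camera_model("scene"),env.camera_model("top")
prs=dict(barN=((359,227),(295.5,231)),barF=((382.5,274.25),(291.25,180.5)),roofN=((383,196.25),(263,248.5)),roofF=((423.5,272.5),(256.5,165)),panN=((367.5,203),(280,247)),panF=((406.5,280.5),(274.5,164.5)),roofBF=((556,212),(111,178)),roofBN=((513.5,142),(112,261)))
P={}
for k,(a,b) in prs.items():
    x=tri([(s,*a),(t,*b)]);P[k]=x
    print(k,x.round(1),np.hypot(*(np.array(proj(s,x))-a)).round(1),np.hypot(*(np.array(proj(t,x))-b)).round(1))
for a,b in(("barN","barF"),("roofN","roofF"),("panN","panF"),("roofBN","roofBF")):
    d=P[b]-P[a];print(a,np.linalg.norm(d).round(1),np.degrees(np.arctan2(d[1],d[0])).round(1),((P[a]+P[b])/2).round(1))
for a,b in(("roofN","roofBN"),("roofF","roofBF")):
    d=P[b]-P[a];print(a,np.linalg.norm(d).round(1),np.degrees(np.arctan2(d[1],d[0])).round(1))
print("mug",atz(t,250,312,92),atz(s,376,162,92))
```

```text
barN [502.9 107.8 177.7] 0.4 0.4
barF [624.6 117.3 179.1] 0.2 0.2
roofN [458.7 181.  199.8] 0.8 0.8
roofF [655.7 197.2 203. ] 0.5 0.5
panN [461.8 142.3 198.6] 0.6 0.6
panF [658.6 156.4 197.5] 0.8 0.7
roofBF [627.8 532.8 203.3] 0.3 0.3
roofBN [434.5 520.9 200.2] 1.3 1.3
barN 122.1 4.5 [563.7 112.5 178.4]
roofN 197.7 4.7 [557.2 189.1 201.4]
panN 197.3 4.1 [560.2 149.4 198.1]
roofBN 193.6 3.5 [531.2 526.8 201.7]
roofN 340.8 94.1
roofF 336.7 94.8
mug [323.33337635 220.92175705  92.        ] [325.63924553 228.22720668  92.        ]
```

The rows are not in the units I measure in: shifts go in shares of 50 mm and turns go in shares of 90 degrees. I convert before sending: -45 mm is -0.9, -37 mm is -0.74, -6.5 degrees / 90 = -0.0722.

```bash
echo '{"dx":[0,0,0,-0.6,-0.6,-0.6,-0.6,-0.6],"dy":[0,0,0,-0.74,-0.74,-0.74,-0.74,-0.74],"dz":[-0.9,-0.9,0,0,0,0,0,0],"wx":[0,0,0,0,0,0,0,0],"wy":[0,0,0,0,0,0,0,0],"wz":[-0.0722,-0.0722,-0.0722,0,0,0,0,0]}' | python3 drive.py 26; echo '{"dx":[-0.6,-0.6,-0.6,-0.6,-0.6,-0.6,0],"dy":[-0.74,-0.74,-0.74,-0.74,-0.74,-0.74,0],"dz":[0,0,0,0,0,0,0],"wx":[0,0,0,0,0,0,0],"wy":[0,0,0,0,0,0,0],"wz":[0,0,0,0,0,0,0]}' | python3 drive.py
```

```text
time_s: 0.9
ee_pos: [314.4, 380.5, 303.6]
ee_rot: [-180.0, -0.0, -175.6]
force: [1.1, 1.3, -0.2]
gripper_width: 30.0
gripper_force: 0.0
time_s: 1.6
ee_pos: [513.1, 170.4, 302.8]
ee_rot: [-179.9, -0.0, -176.0]
force: [-0.1, 0.6, -0.4]
gripper_width: 25.8
gripper_force: 0.0
```

To row units: -31 mm is -0.62, -30 mm is -0.6.

```bash
echo '{"dx":[-0.46,-0.46,0],"dy":[-0.6,-0.62,0],"dz":[0,0.6,0],"wx":[0,0,0],"wy":[0,0,0],"wz":[0,0,0]}' | python3 drive.py
python3 - <<'E'
from h import *
import json
m=env.camera_model("wrist");cv2.imwrite("pics/w1.png",env.grab_frame("wrist"))
json.dump({k:np.array(v).tolist() for k,v in m.items()},open("w1.json","w"))
print(np.array(m["T"]).round(2).tolist())
for p in([502.9,107.8,178],[624.6,117.3,178],[461.8,142.3,198],[658.6,156.4,198]):print(proj(m,p))
E
```

```text
time_s: 1.9
ee_pos: [560.5, 114.5, 269.5]
ee_rot: [-179.9, -0.4, -175.8]
force: [-1.9, 0.1, -0.6]
gripper_width: 26.3
gripper_force: 0.0
[[-0.07, -0.96, -0.27, 482.06], [1.0, -0.07, -0.02, 109.33], [-0.0, -0.28, 0.96, 441.58], [0.0, 0.0, 0.0, 1.0]]
(np.float64(319.18813190276063), np.float64(173.22609208937152))
(np.float64(320.11926684585114), np.float64(319.6012523508019))
(np.float64(375.0566683867275), np.float64(116.77514278265386))
(np.float64(364.380328886185), np.float64(371.85974017389464))
```

View pics/w1.png

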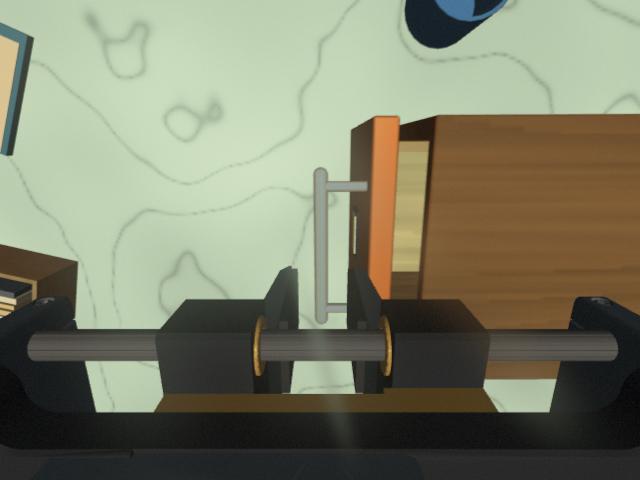

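The wrist view puts the bar at (320,172) to (321,320), as predicted and between the fingers. I'll descend and pinch it.

To row units: 35 mm is 0.7, 25 mm is 0.5.

```bash
echo '{"dx":[-0.06,0,0,0,0],"dy":[-0.04,0,0,0,0],"dz":[0.7,0.7,0.5,0.36,0],"wx":[0,0,0,0,0],"wy":[0,0,0,0,0],"wz":[0,0,0,0,0]}' | python3 drive.py; echo '{"dx":[0,0,0,0],"dy":[0,0,0,0],"dz":[0,0,0,0],"wx":[0,0,0,0],"wy":[0,0,0,0],"wz":[0,0,0,0]}' | python3 drive.py 0 30
```

```text
time_s: 2.45
ee_pos: [561.3, 116.6, 159.0]
ee_rot: [180.0, -0.3, -175.5]
force: [-0.4, 0.5, 0.3]
gripper_width: 26.4
gripper_force: 0.0
time_s: 2.85
ee_pos: [564.1, 115.7, 162.4]
ee_rot: [180.0, 0.1, -175.6]
force: [-0.8, -0.7, 4.1]
gripper_width: 10.2
gripper_force: 30.0
```

To row units: -30 mm is -0.6, -25 mm is -0.5.

```bash
echo '{"dx":[0,0,0,0,0,0,0,0],"dy":[-0.2,-0.5,-0.6,-0.6,-0.6,-0.5,-0.3,0],"dz":[0,0,0,0,0,0,0,0],"wx":[0,0,0,0,0,0,0,0],"wy":[0,0,0,0,0,0,0,0],"wz":[0,0,0,0,0,0,0,0]}' | python3 drive.py;echo '{"dx":[0,0,0,0],"dy":[-0.12,-0.08,-0.08,0],"dz":[0,0,0,0],"wx":[0,0,0,0],"wy":[0,0,0,0],"wz":[0,0,0,0]}' | python3 drive.py
```

```text
time_s: 3.65
ee_pos: [577.1, -52.0, 162.4]
ee_rot: [-179.9, 0.1, -175.7]
force: [-0.8, -1.6, 5.6]
gripper_width: 10.1
gripper_force: 30.0
time_s: 4.05
ee_pos: [578.0, -63.6, 162.4]
ee_rot: [-180.0, 0.1, -175.7]
force: [-1.1, 0.1, 5.4]
gripper_width: 9.9
gripper_force: 30.0
```

To row units: -3 mm is -0.06.

```bash
for i in 1; do echo '{"dx":[0,0,0],"dy":[-0.06,-0.06,0],"dz":[0,0,0],"wx":[0,0,0],"wy":[0,0,0],"wz":[0,0,0]}' | python3 drive.py; done; echo '{"dx":[0,0,0],"dy":[-0.06,0,0],"dz":[0,0,0],"wx":[0,0,0],"wy":[0,0,0],"wz":[0,0,0]}' | python3 drive.py
```

```text
time_s: 4.35
ee_pos: [578.1, -64.9, 162.4]
ee_rot: [179.5, 0.1, -175.7]
force: [-2.0, 12.9, 6.0]
gripper_width: 10.2
gripper_force: 30.0
time_s: 4.65
ee_pos: [578.1, -64.9, 162.4]
ee_rot: [179.2, 0.1, -175.7]
force: [-2.7, 19.2, 8.4]
gripper_width: 10.3
gripper_force: 30.0
```

To row units: 6 mm is 0.12.

```bash
echo '{"dx":[0,0,0],"dy":[0.12,0,0],"dz":[0,0,0],"wx":[0,0,0],"wy":[0,0,0],"wz":[0,0,0]}' | python3 drive.py; echo '{"dx":[0,0,0,0,0,0,0],"dy":[0,0,0,0,0,0,0],"dz":[0,0,0,-0.4,-0.8,-0.8,0],"wx":[0,0,0,0,0,0,0],"wy":[0,0,0,0,0,0,0],"wz":[0,0,0,0,0,0,0]}' | python3 drive.py 26
python3 - <<'E'
from h import *
import json
m=env.camera_model("wrist");a=env.grab_frame("wrist")
json.dump({k:np.array(v).tolist() for k,v in m.items()},open("w2.json","w"))
cv2.imwrite("pics/w2.png",a); cv2.imwrite("pics/t2.png",env.grab_frame("top"));cv2.imwrite("pics/s2.png",env.grab_frame("scene"))
print(proj(m,[565.7,86.6,186]),proj(env.camera_model("top"),[565.7,86.6,186]),proj(env.camera_model("scene"),[565.7,86.6,186]))
print(env.state()["ee_pos"],env.state()["ee_rot"])
E
```

```text
time_s: 4.95
ee_pos: [578.1, -64.9, 162.4]
ee_rot: [179.9, 0.1, -175.6]
force: [-1.6, 3.2, 5.7]
gripper_width: 10.3
gripper_force: 30.0
time_s: 5.65
ee_pos: [580.7, -66.7, 266.9]
ee_rot: [-179.9, 0.7, -175.6]
force: [-0.3, -0.4, 0.0]
gripper_width: 26.0
gripper_force: 0.0
(np.float64(524.3811505533727), np.float64(245.5512555904214)) (np.float64(304.02478515203023), np.float64(203.65386707791964)) (np.float64(359.9819732011855), np.float64(253.87849205606875))
[577.29647707 -66.09608998 260.25811551] [ 1.79985274e+02 -5.23425875e-02 -1.75625951e+02]
```

View pics/w2.png

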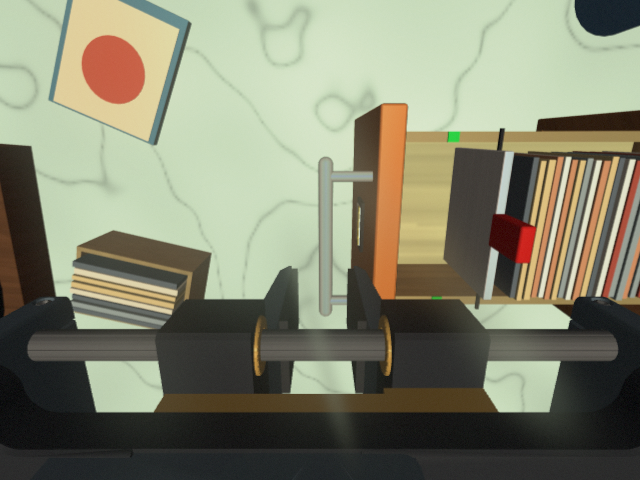

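The drawer is open. The red tab sits near (512,238), the green marks are at (453,136) and (437,298), and the pointers are at (501,140) and (478,302). I'll move above the tab and look again.

To row units: 40 mm is 0.8, 25 mm is 0.5.

```bash
echo '{"dx":[0,0,0,0,0],"dy":[0.8,0.8,0.8,0.5,0],"dz":[0,0,0,0,0],"wx":[0,0,0,0,0],"wy":[0,0,0,0,0],"wz":[0,0,0,0,0]}' | python3 drive.py 40
python3 - <<'E'
from h import *
import json
m=env.camera_model("wrist");a=env.grab_frame("wrist")
json.dump({k:np.array(v).tolist() for k,v in m.items()},open("w3.json","w"))
cv2.imwrite("pics/w3.png",a)
f=lambda x:cv2.resize(x,(400,300),interpolation=cv2.INTER_CUBIC)
b=cv2.imread("pics/w2.png")[200:275,470:570];t=cv2.imread("pics/t2.png")[165:240,255:355];s=cv2.imread("pics/s2.png")[215:290,310:410];c=a[180:300,240:400]
cv2.imwrite("pics/crop2.png",np.vstack([np.hstack([f(b),f(c)]),np.hstack([f(t),f(s)])]))
print(proj(m,[565.7,86.6,186]));print(env.state()["ee_pos"])
E
```

```text
time_s: 6.3
ee_pos: [565.4, 81.3, 259.0]
ee_rot: [179.9, -0.2, -175.4]
force: [-0.7, -0.6, -0.1]
gripper_width: 39.9
gripper_force: 0.0
(np.float64(329.1456173598784), np.float64(254.93488700366728))
[565.70410122  79.46267374 259.15160607]
```

View pics/crop2.png

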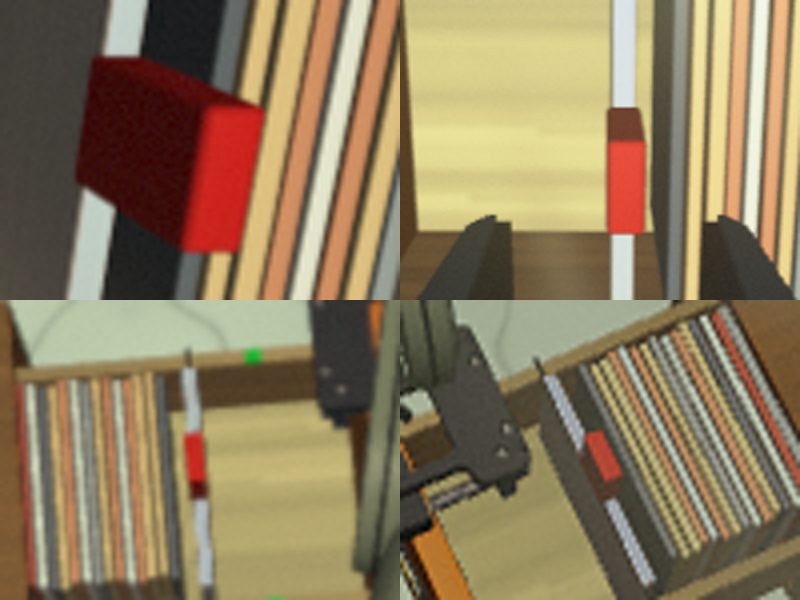

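Top-face centres: w2 (525.5,244.5), w3 (330.4,254.8), top (303.7,204.2), scene (361,253.7).

Run:
```python
from h import *
import json
L=lambda n:json.load(open(n))
print(tri([(L("w2.json"),525.5,244.5),(L("w3.json"),330.4,254.8)]))
x=tri([(L("w2.json"),525.5,244.5),(L("w3.json"),330.4,254.8),(env.camera_model("top"),303.75,204.25),(env.camera_model("scene"),361,253.75)]);print(x)
s=env.state();y=np.radians(s["ee_rot"][2]);d=x-s["ee_pos"];print(s["ee_pos"],d[:2]@[np.cos(y),np.sin(y)],d[:2]@[np.sin(y),-np.cos(y)])
```

```text
[565.23002734  87.49500504 185.76133572]
[565.41860697  88.02279676 184.57195023]
[565.70410122  79.46267374 259.15160607] -0.3926922640480349 8.555875514525143
```

```bash
echo '{"dx":[0,0,0,0,0,0,0],"dy":[0.16,0,0,0,0,0,0],"dz":[0,0.7,0.7,0.5,0.12,0,0],"wx":[0,0,0,0,0,0,0],"wy":[0,0,0,0,0,0,0],"wz":[0,0,0,0,0,0,0]}' | python3 drive.py 36
```

```text
time_s: 7.05
ee_pos: [567.1, 86.3, 161.3]
ee_rot: [180.0, 0.1, -175.7]
force: [-0.5, -0.3, -0.7]
gripper_width: 36.3
gripper_force: 0.0
```

To row units: 5 mm is 0.1.

```bash
echo '{"dx":[0,0,0],"dy":[0,0,0],"dz":[0.1,0,0],"wx":[0,0,0],"wy":[0,0,0],"wz":[0,0,0]}' | python3 drive.py; echo '{"dx":[0,0,0,0,0],"dy":[0,0,0,0,0],"dz":[0,0,0,0,0],"wx":[0,0,0,0,0],"wy":[0,0,0,0,0],"wz":[0,0,0,0,0]}' | python3 drive.py 0 40
```

```text
time_s: 7.35
ee_pos: [566.2, 86.6, 155.5]
ee_rot: [180.0, 0.1, -175.6]
force: [-0.1, 0.2, 0.2]
gripper_width: 36.1
gripper_force: 0.0
time_s: 7.85
ee_pos: [565.9, 87.6, 155.0]
ee_rot: [179.9, 0.0, -175.6]
force: [-0.0, 4.1, 0.5]
gripper_width: 11.6
gripper_force: 40.0
```

To row units: -8 mm is -0.16, -6 mm is -0.12.

```bash
echo '{"dx":[0,0,0,0,0,0,0,0],"dy":[-0.1,-0.16,-0.16,-0.16,-0.12,-0.08,0,0],"dz":[0,0,0,0,0,0,0,0],"wx":[0,0,0,0,0,0,0,0],"wy":[0,0,0,0,0,0,0,0],"wz":[0,0,0,0,0,0,0,0]}' | python3 drive.py
python3 - <<'E'
from h import *
import json
m=env.camera_model("wrist");a=env.grab_frame("wrist");t=env.grab_frame("top");s=env.grab_frame("scene")
json.dump({k:np.array(v).tolist() for k,v in m.items()},open("w4.json","w"))
for n,i in zip(("w4","t4","s4"),(a,t,s)):cv2.imwrite(f"pics/{n}.png",i)
f=lambda x:cv2.resize(x,(400,300),interpolation=cv2.INTER_CUBIC)
cv2.imwrite("pics/crop4.png",np.vstack([np.hstack([f(a),f(a[0:150,220:420])]),np.hstack([f(t[165:240,270:370]),f(s[200:275,300:400])])]))
for _ in range(1):print(env.state()["ee_pos"],env.state()["force"])
E
```

```text
time_s: 8.65
ee_pos: [568.9, 49.8, 155.0]
ee_rot: [179.8, 0.0, -175.6]
force: [-0.6, 9.5, 0.6]
gripper_width: 11.7
gripper_force: 40.0
[568.8684011   49.9601581  155.05265222] [-0.8692495   8.88028337 -0.02294904]
```

View pics/crop4.png

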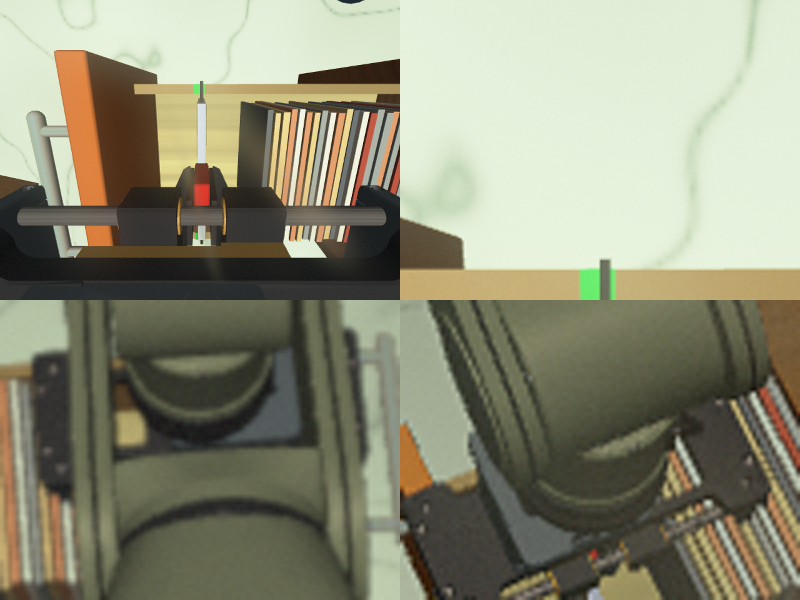

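The wrist view shows the pointer at about 322.5 px and the green mark spanning 310–327 px, so it needs about 2.2 mm more.

To row units: -2.2 mm is -0.044.

```bash
echo '{"dx":[0,0,0,0],"dy":[-0.044,0,0,0],"dz":[0,0,0,0],"wx":[0,0,0,0],"wy":[0,0,0,0],"wz":[0,0,0,0]}' | python3 drive.py
python3 - <<'E'
from h import *
a=env.grab_frame("wrist");cv2.imwrite("pics/w5.png",a)
f=lambda x:cv2.resize(x,(400,300),interpolation=cv2.INTER_CUBIC)
cv2.imwrite("pics/crop5.png",np.hstack([f(a[110:170,280:360]),f(a[360:408,290:354])]))
print(env.state()["ee_pos"],env.state()["force"])
E
```

```text
time_s: 9.2
ee_pos: [569.0, 47.8, 155.0]
ee_rot: [179.8, 0.0, -175.6]
force: [-0.8, 10.7, 1.1]
gripper_width: 11.9
gripper_force: 40.0
[569.02177577  47.87158268 155.03645058] [-0.92139302 10.00005317  0.34454165]
```

View pics/crop5.png

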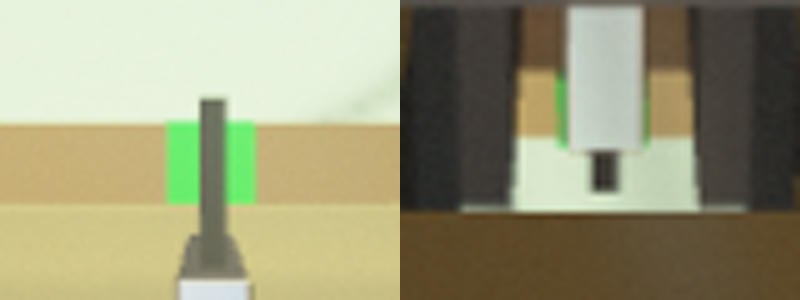

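Both pointers stand on the middle of the green marks: the pointer is at 213 and the mark spans 167–256 in the crop. The tab is held with about 10 N of spring load.

```bash
python3 -c "
from workcell import env
print(env.job_done())"
```

```text
the job is handed in; nothing more can be done
None
```

I pulled the drawer open to its end stop and moved the divider about 40 mm, so both pointers stand on the green marks. The job is handed in with the gripper still holding the red tab, at about 9 s of the 48 s allowed; no verdict was printed.

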